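# Right the spray can, peel off a fresh drip tray and hold it out

## Task

Get the spraying corner ready: first stand the fallen spray can upright on the bench and let go of it. Then take the top tray of the stuck stack by its grip ear and peel it off by raising that corner first, while the opposite corner is still down, leaving the other things on the bench where they are. Finish still holding the tray: keep it still in the gripper, level and centred over the turntable, about a hand's breadth (10 cm) above it, ready for the painter to take.

Things in the scene. Friction and masses are not known exactly. Their poses are not given: they have to be found in the camera images.
- can: the spray can that lies fallen on the bench: dark steel cylinder 44 mm across and 105 mm long with a clear cap 34 mm across, 140 mm long in all, about 0.16 kg. Origin: centre of its flat base; its z axis runs along the can from base to cap (level now). It lies with its cap 35 to 75 degrees left of straight away from the robot, and can roll
- tray: top tray of the stack: rigid white plastic, 160 x 120 mm over its rim (x, y), 34 mm deep, 0.1 kg. Origin: centre of its floor's underside, z up; four 10 mm feet below it. Rim 10 mm wide, 14 mm high, its top 34 mm above the origin; a solid grip ear on the (-x, -y) corner. The feet cling to ribs in the tray below, about 4 N each, until drawn out some 5 mm: about 8 N lifts the ear corner
- tray_ear (a point): centre of the top face of the top tray's grip ear. An upright fin 12 mm thick, 30 mm long along the tray's diagonal (level line from tray centre through this point) and 36 mm tall above the rim's top; pinch it across its thickness from above. The point is 98 mm from the tray's centre line and 70 mm above the tray's origin; the ear points roughly towards the robot
- tray_far (a point): the outer lower edge of the top tray's rim at the corner diagonally across from the ear, 100 mm from the tray's centre line, 20 mm above the tray's origin
- stack: the trays that stay below, fixed on the bench by their thin plywood base: same outline, uppermost rim top 62 mm above the bench (the top tray's rim top then lies at 76 mm, the top of its ear at 112 mm). Origin: on the bench below their centre. Their smaller ear is hidden inside the top tray's ear
- turntable: painter's turntable fixed on the bench: round plywood disc 200 mm across on a dark foot, top face 30 mm above the bench. Origin: centre of its underside, on the bench. It stands on the other side of the bench from the stack, either left or right
- other_can: a second spray can like the first, standing upright; a bystander (origin: centre of base)
- tape: roll of blue tape lying flat, 84 mm across, 24 mm high; a bystander
- glue: small white glue bottle standing, 28 mm across, 85 mm high; a bystander
- sanding_block: cork sanding block 100 x 60 x 35 mm; a bystander
- screwdriver: screwdriver lying at the bench's far left; a bystander (origin at its underside)
- brush: brush lying at the bench's far right; a bystander (origin at its underside)
- offcut: wood offcut 120 x 50 x 20 mm at the left; a bystander
Things that resemble listed ones, but are neither listed nor needed, are in the scene too. What is shaped like the can but red is not meant.

How it is judged:
By the outcome, as a careful person would: the job done as asked, in the order asked, and still so for the second after the job is handed in, while the arm keeps its last pose, push and grip.
It also fails if it takes over 64 s, if anything falls off the work surface, if the arm or the gripper's body presses on something with over 40 N, if the wrist force passes 120 N, or if a joint passes its speed limit or range.

## Robot

A 6-joint arm with a two-finger parallel gripper is mounted at the origin on the work surface. World frame = base frame: x ahead of the robot, y to its left, z up, the work surface at z = 0. Lengths are in m, angles in rad, forces in N, time in s.
With the tool pointing down it reaches from about 0.35 to 0.925 m from the base axis. Payload 6.4 kg.
Tool frame: the origin (TCP) lies between the finger pads; the fingertips stand robot.tips_ahead ahead of it and the grasp point (between the pads) lies 5 mm behind it (robot.tips_ahead is the distance from the TCP to the fingertips, in m); z points along the fingers, y is the line along which they close (so a half turn about z gives the same grasp; the last joint's range is limited). The gripper opens to 85 mm and grips with 20 to 120 N. Pads are 22 mm wide; open, the fingers measure 114 mm over their backs; the gripper's body (76 mm by 85 mm) begins 54 mm behind the grasp point. The pads swing forward as they close: fully open they stand 13 mm farther back than shut.
Start: joints at [1.125, 0.245, 1.558, -0, 1.339, -0.174], TCP at [0.174, 0.626, 0.245] pointing down, gripper open.
Joint ranges: [-3.13, 3.13], [-1.02, 2.26], [0.13, 2.54], [-0.95, 4.09], [0.21, 2.88], [-2.74, 2.74]. Speed limits (rad/s): [2.57, 2.57, 3.14, 3.14, 3.14, 3.14].

## Interface

Orientations are given as a rotation vector (axis times angle).
In Python, from cell import robot gives the robot as it stands.
- The arm moves only by the tool step_arm, never from a script. Its argument "commands" is one flat list of numbers, 7 for each row, row after row: the finger opening in m, from 0 to 0.0854, then the shift along the tool's x, y, z in m, then the turn, a rotation vector about the tool's x, y, z in rad. In form: [hand, x, y, z, ax, ay, az, hand, x, y, z, ax, ay, az, ...]. A call has 1 to 5 rows; each row is the pose to reach, as a shift and turn from the pose commanded when the call began, along the tool's axes at that moment; what a row does not reach only later rows make up. A row lasts 1/10 s, in which the tool goes at most 50 mm and 8.59 degrees, less where a joint would pass 70% of its speed; a pose out of reach is approached as far as the arm can. A call with a gripper value outside its range is refused whole. The fingers move at their own pace and stop on an object; "grip_force" is the grip in N (left out, the last holds). Time passes only in rows, so rows that repeat a pose let the fingers close. It gives the time, the measured TCP pose, the force, the opening and the grip force at its end, in the units of the state.
- robot.get_state(): the state, without advancing time (a new reading comes with each control period).
- robot.grab_frame(name): name is "scene" or "top" or "wrist"; returns (picture, depth): 420x560x3 uint8, red, green, blue; 420x560 float32, m along the optical axis (not along the pixel's ray), 0 where there is no reading.
- robot.camera_model(name): a dict with "fx", "fy", "cx", "cy" (pixels), "position" and "attitude" of the camera in the world. Camera axes: x right, y down, z forward; pixel columns grow to the right and rows downward; lengths in m; the calibration is good to about 2 mm. A picture is of the moment at which its call begins: read the wrist's pose just before it. camera_model takes no time and is no camera call; for the wrist camera it gives the pose at the moment of the call.
- robot.job_done(): hands the job in; it is judged then, once.
The state is a dict: "t": time; "q": joint angles; "qd": joint speeds; "joint_efforts": joint torques, N m; "tool_pos": TCP position; "orientation": TCP orientation; "wrist_force": force on the tool from outside, world axes, zero at the start; "wrist_torque": the same for the moment, N m; "finger_gap": finger opening in m; "grip_force": force on a finger pad.
Only numpy, scipy, OpenCV 4.12 (cv2) and the standard library are available. Lean on these libraries where they do the work, as an engineer would, in place of code of your own. Each camera call takes 0.05 s, during which the arm holds its last target. There are 200 camera calls.

## Working session

There is one attempt and no reset: what is moved stays moved. The work goes in short steps, Python scripts to look and compute and a tool call to move; the robot and the scene stay as the last step left them, time stands still between calls to the robot, and variables do not carry over. Pictures are saved under pics/ and viewed, at most 10 in all, crops included, and the job is handed in when it is done.

Besides the shell and the picture viewer there is one more tool, called after ">>>" as a command line: name --argument value ..., lists and objects as JSON in quotes. step_arm: Moves the arm, as the interface text tells. Its arguments: {"type":"object","properties":{"commands":{"type":"array"},"grip_force":{"type":"number"}},"required":["commands"]}

```bash
mkdir -p pics; ls
cat > h.py <<'E'
import numpy as np, cv2
from cell import robot
from scipy.spatial.transform import Rotation as R
np.set_printoptions(precision=4,suppress=True)
def rotm(a):
    a=np.array(a,float)
    if a.shape==(3,3): return a
    return R.from_rotvec(a).as_matrix() if a.size==3 else R.from_quat(a).as_matrix()
def grab(n,save=None):
    m=robot.camera_model(n); p,d=robot.grab_frame(n)
    if save: cv2.imwrite('pics/'+save,p[:,:,::-1]); np.savez('pics/'+save[:-4],p=p,d=d,m=np.array(m,dtype=object))
    return p,d,m
def load(s):
    z=np.load('pics/'+s+'.npz',allow_pickle=True); return z['p'],z['d'],z['m'].item()
def ray(m,u,v):
    return rotm(m['attitude'])@np.stack([(u-m['cx'])/m['fx'],(v-m['cy'])/m['fy'],np.ones_like(np.asarray(u,float))])
def onplane(m,u,v,z):
    r=ray(m,u,v); c=np.array(m['position']); return c+r*(z-c[2])/r[2]
def cloud(d,m):
    v,u=np.mgrid[:d.shape[0],:d.shape[1]]
    P=ray(m,u.ravel().astype(float),v.ravel().astype(float))*d.ravel()+np.array(m['position'])[:,None]
    return P.T.reshape(*d.shape,3)
E
python3 - <<'E'
from h import *
s=robot.get_state(); print(s); print(robot.tips_ahead)
for n in ['top','scene']:
    p,d,m=grab(n,n+'0.png'); print(n,m,(d>0).mean())
E
```

```text
pics
{'t': 0.0, 'q': array([ 1.1249,  0.2458,  1.559 ,  0.    ,  1.3387, -0.1741]), 'qd': array([-0.0001,  0.0006, -0.0006,  0.0013,  0.0007,  0.0009]), 'joint_efforts': array([ -0.0019, -42.9516, -32.6125,  -0.0003,   0.0054,   0.    ]), 'tool_pos': array([0.1743, 0.6256, 0.2442]), 'orientation': array([-0.4256, -3.112 ,  0.003 ]), 'wrist_force': array([0.2514, 0.7006, 0.4337]), 'wrist_torque': array([ 0.0457,  0.0415, -0.0478]), 'grip_force': 0.0, 'finger_gap': 0.08533359951340595}
0.014
top {'fx': 501.04002036214916, 'fy': 501.04002036214916, 'cx': 278.29738148118616, 'cy': 215.28289636884827, 'position': array([0.2682, 0.0218, 1.5817]), 'attitude': array([-2.1036,  2.1552, -0.1725])} 0.9962414965986395
scene {'fx': 458.09488699528885, 'fy': 458.09488699528885, 'cx': 289.1177911326331, 'cy': 206.36968428287543, 'position': array([1.1792, 0.7151, 1.0081]), 'attitude': array([-0.9691, -2.4576,  1.0332])} 0.9861437074829932
```

View pics/top0.png

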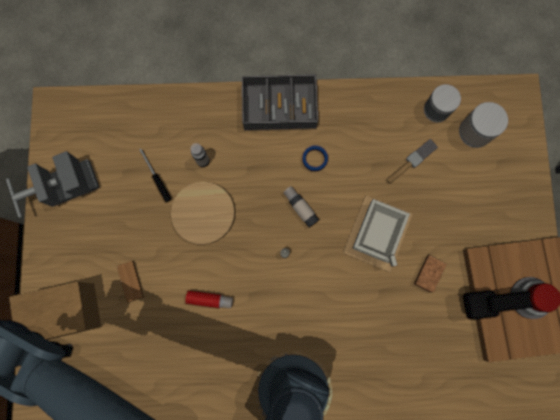

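View pics/scene0.png

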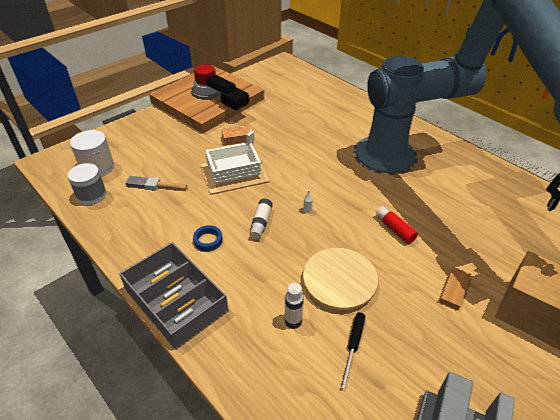

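The top view shows the fallen dark can at about (301,206), with its cap end at (290,190). The red lookalike is at (210,300) and the upright can at (200,155). The turntable is on the left at (203,212), and the stack on the right at (380,232) has its ear near (390,260). Only the one at (301,206) is dark and lying down, so that's the one meant. Next I'll measure it and confirm it in a crop.

Run:
```python
from h import *
p,d,m=load('top0'); C=cloud(d,m)
print('bench z',np.median(C[230:240,240:260,2]))
def reg(n,u0,u1,v0,v1,z0,z1):
    Q=C[v0:v1,u0:u1]; k=(Q[...,2]>z0)&(Q[...,2]<z1); P=Q[k]
    r=cv2.minAreaRect((P[:,:2]*1000).astype(np.float32)); print(n,k.sum(),'mean',P.mean(0),'zmax',np.percentile(P[:,2],98),'rect',r); return P
P=reg('can',270,330,175,235,0.012,.1)
mu=P[:,:2].mean(0); w,V=np.linalg.eigh(np.cov((P[:,:2]-mu).T)); a=V[:,1]; a*=np.sign(a[0]); t=(P[:,:2]-mu)@a; print('axis',a,np.degrees(np.arctan2(a[1],a[0])),t.min(),t.max(), 'base',mu+a*t.min(),'cap',mu+a*t.max())
for lo in np.arange(-.08,.08,.02):
    k=(t>lo)&(t<lo+.02)
    if k.any(): print(lo,np.percentile(P[k,2],95), np.ptp((P[k,:2]-mu)@np.array([-a[1],a[0]])))
reg('tt',165,240,175,250,.02,.04)
reg('tray rim',345,415,195,275,.068,.085); reg('tray ear',345,415,195,275,.095,.125)
reg('glue',270,300,240,265,.03,.1); reg('other',185,215,135,172,.1,.16)
reg('sand',410,450,245,300,.025,.05);reg('tape',295,335,140,178,.012,.04)
c1=cv2.resize(p[150:290,230:440],None,fx=3,fy=3,interpolation=cv2.INTER_CUBIC)
cv2.imwrite('pics/crop1.png',c1[:,:,::-1])
```

```text
bench z 0.0001349316467126327
can 592 mean [ 0.5566 -0.0406  0.0383] zmax 0.04964715479656299 rect ((576.9365234375, -19.53343963623047), (167.8575897216797, 152.88963317871094), 0.9753738045692444)
axis [0.8128 0.5825] 35.624934897799434 -0.06571455119111295 0.10983341565202134 base [ 0.5032 -0.0789] cap [0.6459 0.0234]
-0.08 0.04613185273598582 0.04236698269091676
-0.06 0.047958782364253105 0.04228340549644677
-0.039999999999999994 0.04739518870028747 0.04454664901290873
-0.01999999999999999 0.04794398405886402 0.11280570129379405
1.3877787807814457e-17 0.04931784387020194 0.1006338976529359
0.020000000000000018 0.04944222290832162 0.042080405660707094
0.04000000000000002 0.04265286243488695 0.09773243029213713
0.06000000000000001 0.04175278007826062 0.032912800294850705
tt 3116 mean [0.5487 0.2714 0.0301] zmax 0.03696158033634345 rect ((548.4872436523438, 275.8506774902344), (199.73233032226562, 210.70826721191406), 8.423077583312988)
tray rim 712 mean [ 0.4748 -0.2832  0.0755] zmax 0.08300717373152884 rect ((466.9593200683594, -280.2295227050781), (121.78169250488281, 173.9591979
[... 178 characters left out ...]
08496), 11.861921310424805)
glue 66 mean [0.4131 0.0139 0.0579] zmax 0.08381185038269194 rect ((414.03070068359375, 13.999364852905273), (26.02606964111328, 25.46717643737793), 55.583221435546875)
other 179 mean [0.7194 0.2699 0.1268] zmax 0.1450778338391164 rect ((721.4508666992188, 270.00921630859375), (37.3214225769043, 41.72874069213867), 51.64849090576172)
sand 665 mean [ 0.3402 -0.4319  0.0353] zmax 0.04226673277344485 rect ((340.712158203125, -433.34722900390625), (62.01078414916992, 102.09284210205078), 60.90080261230469)
tape 287 mean [ 0.7192 -0.0922  0.0231] zmax 0.030648438049536438 rect ((717.03125, -100.7259521484375), (100.57684326171875, 83.48423767089844), 75.30074310302734)
```

View pics/crop1.png

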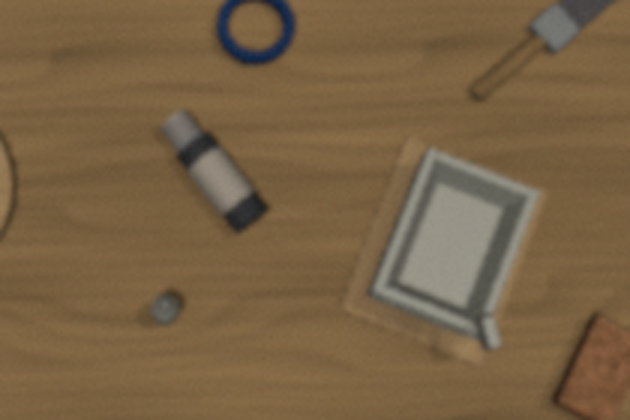

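The crop confirms it: dark can with a pale label, cap end at crop (180,125) and base at (245,215). The tray ear is at crop (490,330). I'll refine the can's axis and the tray's pose, then compute the pre-grasp.

```bash
cat >> h.py <<'E'
def pose(tz,ty):
    tz=np.array(tz,float);tz/=np.linalg.norm(tz);ty=np.array(ty,float);ty/=np.linalg.norm(ty)
    return np.stack([np.cross(ty,tz),ty,tz],1)
def rel(T,Rt,s=None):
    s=s or robot.get_state(); R0=rotm(s['orientation']); 
    return R0.T@(np.array(T)-s['tool_pos']), R.from_matrix(R0.T@Rt).as_rotvec()
def wristq(Rt,q1,p):
    M=(R.from_euler('z',q1)*R.from_euler('y',p)).as_matrix().T@Rt
    M=M@R.from_euler('z',-np.pi/2).as_matrix()
    return R.from_matrix(M).as_euler('ZYZ')
E
python3 - <<'E'
from h import *
p,d,m=load('top0'); C=cloud(d,m)
for n,(u0,u1,v0,v1,z0,z1) in dict(can=(270,330,175,235,.012,.06),ear=(375,405,240,275,.095,.125),rim=(345,415,195,275,.06,.09)).items():
    k=np.zeros(d.shape,np.uint8); Q=C[v0:v1,u0:u1,2]; k[v0:v1,u0:u1]=(Q>z0)&(Q<z1)
    nn,l,st,ce=cv2.connectedComponentsWithStats(k); i=1+np.argmax(st[1:,4]); P=C[l==i]; 
    r=cv2.minAreaRect((P[:,:2]*1000).astype(np.float32)); print(n,len(P),r, 'mean',P.mean(0), cv2.boxPoints(r).round(0).tolist())
    if n=='can':
        mu=P[:,:2].mean(0); w,V=np.linalg.eigh(np.cov((P[:,:2]-mu).T)); a=V[:,1]; a*=np.sign(a[0]); t=(P[:,:2]-mu)@a
        phi=np.arctan2(a[1],a[0]); b=mu+a*t.min(); print('phi',np.degrees(phi),'base',b,'cap',mu+a*t.max(),np.ptp(t))
A=np.array([*a,0]); Z=np.array([0,0,1.]); Y0=np.cross(Z,A)
th=np.radians(30)
for sg in (1,-1):
    Rs=pose(-Z*np.cos(th)-A*np.sin(th),sg*Y0); Re=pose(A*np.cos(th)-Z*np.sin(th),sg*Y0)
    g=np.array([*(b+a*.06),.022]); print(sg,'start rel',rel(g+[0,0,.12],Rs))
    for q1 in (-.2,-.5):
        for pp in (110,130,150): print(sg,q1,pp,'S',wristq(Rs,q1,np.radians(pp)),'E',wristq(Re,q1,np.radians(pp)))
E
```

```text
can 586 ((561.515625, -40.166351318359375), (139.94491577148438, 44.92340850830078), 35.68201446533203) mean [ 0.5564 -0.0411  0.0385] [[492.0, -63.0], [518.0, -99.0], [631.0, -18.0], [605.0, 19.0]]
phi 35.4925931817621 base [ 0.5033 -0.079 ] cap [0.6172 0.0023] 0.1399339501711474
ear 53 ((376.7116394042969, -303.5917053222656), (29.250871658325195, 13.385207176208496), 11.861921310424805) mean [ 0.3764 -0.3024  0.1104] [[361.0, -300.0], [364.0, -313.0], [392.0, -307.0], [390.0, -294.0]]
rim 959 ((466.9422912597656, -280.27447509765625), (122.01963806152344, 173.72998046875), 66.35977935791016) mean [ 0.4741 -0.2834  0.0726] [[363.0, -301.0], [522.0, -371.0], [571.0, -259.0], [412.0, -190.0]]
1 start rel (array([-0.5438, -0.5437,  0.1031]), array([ 0.2317,  0.4871, -0.8706]))
1 -0.2 110 S [-0.3742  1.5953 -2.328 ] E [ 1.1707  0.7576 -3.1059]
1 -0.2 130 S [-0.3924  1.2711 -2.1968] E [1.566  0.6853 2.6563]
1 -0.2 150 S [-0.4648  0.9529 -2.0356] E [1.9632 0.7545 2.1335]
1 -0.5 110 S [-0.4688  1.4794 -2.5852] E [1.1587 1.017  3.0341]
1 -0.5 130 S [-0.5104  1.1706 -2.4166] E [1.3928 0.9138 2.6272]
1 -0.5 150 S [-0.6263  0.8751 -2.1971] E [1.6694 0.8997 2.1828]
-1 start rel (array([-0.5438, -0.5437,  0.1031]), array([ 0.5851, -0.2783,  2.1885]))
-1 -0.2 110 S [-0.3742  1.5953  0.8136] E [1.1707 0.7576 0.0357]
-1 -0.2 130 S [-0.3924  1.2711  0.9448] E [ 1.566   0.6853 -0.4853]
-1 -0.2 150 S [-0.4648  0.9529  1.1059] E [ 1.9632  0.7545 -1.0081]
-1 -0.5 110 S [-0.4688  1.4794  0.5564] E [ 1.1587  1.017  -0.1075]
-1 -0.5 130 S [-0.5104  1.1706  0.725 ] E [ 1.3928  0.9138 -0.5144]
-1 -0.5 150 S [-0.6263  0.8751  0.9445] E [ 1.6694  0.8997 -0.9587]
```

>>> step_arm --commands '[0.085,-0.035,-0.035,0.003,0,0,0,0.085,-0.07,-0.07,0.006,0,0,0,0.085,-0.105,-0.105,0.009,0,0,0,0.085,-0.14,-0.14,0.012,0,0,0,0.085,-0.175,-0.175,0.015,0,0,0]' --grip_force 40

```text
t: 0.6
tool_pos: [0.2964, 0.4087, 0.2297]
orientation: [-0.425, -3.112, 0.001]
wrist_force: [0.9, -0.4, -0.1]
finger_gap: 0.0854
grip_force: 0.0
```

>>> step_arm --commands '[0.085,-0.035,-0.035,0.003,0,0,0,0.085,-0.07,-0.07,0.006,0,0,0,0.085,-0.105,-0.105,0.009,0,0,0,0.085,-0.14,-0.14,0.012,0,0,0,0.085,-0.175,-0.175,0.015,0,0,0]'

```text
t: 1.1
tool_pos: [0.418, 0.1931, 0.215]
orientation: [0.426, 3.113, 0.0]
wrist_force: [1.6, 0.4, -0.9]
finger_gap: 0.0848
grip_force: 0.0
```

>>> step_arm --commands '[0.085,-0.035,-0.035,0.003,0,0,0,0.085,-0.07,-0.07,0.006,0,0,0,0.085,-0.105,-0.105,0.009,0,0,0,0.085,-0.14,-0.14,0.012,0,0,0,0.085,-0.175,-0.175,0.015,0,0,0]'

```text
t: 1.6
tool_pos: [0.5397, -0.0225, 0.1999]
orientation: [-0.426, -3.112, -0.0]
wrist_force: [1.2, 0.5, 0.2]
finger_gap: 0.085
grip_force: 0.0
```

>>> step_arm --commands '[0.085,0,0,0,0.038,-0.018,0.144,0.085,0,0,0,0.076,-0.036,0.288,0.085,0,0,0,0.114,-0.054,0.432,0.085,0,0,0,0.152,-0.072,0.576,0.085,0,0,0,0.19,-0.09,0.715]'

```text
t: 2.1
tool_pos: [0.5389, -0.0205, 0.1998]
orientation: [1.463, 2.693, -0.304]
wrist_force: [0.1, 0.4, 0.4]
finger_gap: 0.0852
grip_force: 0.0
```

```bash
cat >> h.py <<'E'
BASE=np.array([.5033,-.079]); PHI=np.radians(35.5)
def canposes(th=30,grip=.06):
    A=np.array([np.cos(PHI),np.sin(PHI),0]); Z=np.array([0,0,1.]); Y=-np.cross(Z,A); th=np.radians(th)
    return A,np.array([*BASE,.022])+A*grip,pose(-Z*np.cos(th)-A*np.sin(th),Y),pose(A*np.cos(th)-Z*np.sin(th),Y)
def st():
    s=robot.get_state(); print('t',s['t'],'q',s['q'],'pos',s['tool_pos'],'F',s['wrist_force'],'gap',s['finger_gap'],s['grip_force']); return s
E
python3 - <<'E'
from h import *
s=st(); A,g,Rs,Re=canposes(); print(rel(g+[0,0,.15],Rs,s)); print(wristq(rotm(s['orientation']),s['q'][0],s['q'][1]+s['q'][2]))
E
```

```text
t 2.1 q [-0.1554  0.062   1.8595 -0.2196  1.2358 -0.6569] pos [ 0.5389 -0.0205  0.1998] F [0.1489 0.3618 0.4194] gap 0.08515439675147529 0.0
(array([-0.0226,  0.0026,  0.0315]), array([ 0.3919, -0.1901,  1.468 ]))
[-0.2196  1.2358 -0.6569]
```

>>> step_arm --commands '[0.085,0,0,0,0.038,-0.019,0.143,0.085,0,0,0,0.076,-0.037,0.286,0.085,0,0,0,0.114,-0.055,0.43,0.085,0,0,0,0.152,-0.074,0.573,0.085,0,0,0,0.19,-0.092,0.715]'

```text
t: 2.6
tool_pos: [0.5389, -0.0203, 0.1998]
orientation: [2.259, 1.932, -0.557]
wrist_force: [-0.1, 0.6, 0.1]
finger_gap: 0.085
grip_force: 0.0
```

>>> step_arm --commands '[0.085,0,0,0,0.038,-0.019,0.143,0.085,0,0,0,0.076,-0.037,0.286,0.085,0,0,0,0.114,-0.055,0.43,0.085,0,0,0,0.152,-0.074,0.573,0.085,0,0,0,0.2,-0.097,0.75]'

```text
t: 3.1
tool_pos: [0.539, -0.0203, 0.1997]
orientation: [2.739, 0.937, -0.73]
wrist_force: [0.0, -0.1, -0.3]
finger_gap: 0.0849
grip_force: 0.0
```

Run:
```python
from h import *
s=st(); A,g,Rs,Re=canposes(); print(rel(g+[0,0,.15],Rs,s)); 
p,d,m=grab('wrist','w1.png'); C=cloud(d,m); print(m['position'],(d>0).mean())
k=((C[...,2]>.012)&(C[...,2]<.06)&(d>0)&(np.linalg.norm(C[...,:2]-g[:2],axis=-1)<.12)).astype(np.uint8)
n,l,stt,ce=cv2.connectedComponentsWithStats(k); i=1+np.argmax(stt[1:,4]); P=C[l==i]
r=cv2.minAreaRect((P[:,:2]*1000).astype(np.float32)); print(len(P),r,cv2.boxPoints(r).round(0).tolist(),np.percentile(P[:,2],98),stt[i])
```

```text
t 3.1 q [-0.0981  0.29    1.6507 -0.3396  1.5984  0.873 ] pos [ 0.539  -0.0203  0.1997] F [ 0.0057 -0.0965 -0.2967] gap 0.08485106602037282 0.0
(array([0.01  , 0.0272, 0.0259]), array([ 0.0099, -0.0055,  0.0371]))
[0.6464 0.0622 0.2709] 0.9959141156462585
8638 ((557.64892578125, -39.8452033996582), (129.70947265625, 44.123497009277344), 35.695247650146484) [[492.0, -60.0], [518.0, -96.0], [623.0, -20.0], [597.0, 16.0]] 0.044123413868168496 [ 291    0   69  164 8638]
```

View pics/w1.png

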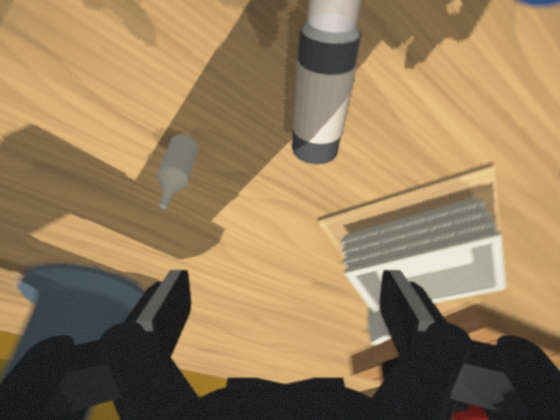

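The wrist view shows the can at (325,90), with its base at (317,150). The fit agrees with the top view to about 2 mm, so I'll align and descend.

>>> step_arm --commands '[0.085,0.01,0.027,0.026,0.01,-0.005,0.037,0.085,0.01,0.027,0.026,0.01,-0.005,0.037]'

```text
t: 3.35
tool_pos: [0.5512, -0.0455, 0.1689]
orientation: [2.752, 0.891, -0.743]
wrist_force: [-0.6, 0.5, -1.2]
finger_gap: 0.0848
grip_force: 0.0
```

>>> step_arm --commands '[0.085,0.02,0,0.035,0,0,0,0.085,0.04,0,0.07,0,0,0,0.085,0.055,0,0.095,0,0,0,0.085,0.055,0,0.095,0,0,0]'

```text
t: 3.75
tool_pos: [0.549, -0.0429, 0.0587]
orientation: [2.751, 0.895, -0.747]
wrist_force: [0.0, 0.3, -0.0]
finger_gap: 0.0845
grip_force: 0.0
```

Run:
```python
from h import *
s=st(); A,g,Rs,Re=canposes(); print(rel(g+[0,0,.002],Rs,s));
```

```text
t 3.75 q [-0.1335  0.5097  1.6562 -0.3547  1.3919  0.9464] pos [ 0.549  -0.0429  0.0587] F [ 0.0343  0.3387 -0.009 ] gap 0.08454722308524078 0.0
(array([0.0191, 0.0031, 0.0291]), array([-0.0037,  0.0042,  0.0103]))
```

Descend the rest, then close.

>>> step_arm --commands '[0.085,0.01,0.002,0.015,-0.003,0.004,0.01,0.085,0.019,0.003,0.029,-0.003,0.004,0.01,0.085,0.019,0.003,0.029,-0.003,0.004,0.01]'

```text
t: 4.05
tool_pos: [0.5552, -0.0449, 0.0266]
orientation: [2.754, 0.877, -0.729]
wrist_force: [0.5, 0.2, -0.7]
finger_gap: 0.0847
grip_force: 0.0
```

>>> step_arm --commands '[0.03,0,0,0,0,0,0,0.03,0,0,0,0,0,0,0.03,0,0,0,0,0,0,0.03,0,0,0,0,0,0,0.03,0,0,0,0,0,0]' --grip_force 40

```text
t: 4.55
tool_pos: [0.5569, -0.0451, 0.0292]
orientation: [2.754, 0.876, -0.723]
wrist_force: [0.4, 1.3, 5.3]
finger_gap: 0.0425
grip_force: 40.9
```

Run:
```python
from h import *
s=st(); A,g,Rs,Re=canposes(); print(rel(g+[0,0,.15],Re,s), rotm(s['orientation']));
```

```text
t 4.55 q [-0.1351  0.5636  1.6413 -0.3597  1.3398  0.9751] pos [ 0.5569 -0.0451  0.0292] F [0.3661 1.3271 5.2892] gap 0.042470112430620696 40.880951285362244
(array([-0.0734, -0.0024, -0.1226]), array([0.009 , 1.5634, 0.0006])) [[ 0.7111  0.5794 -0.3983]
 [ 0.5007 -0.815  -0.2916]
 [-0.4936  0.008  -0.8697]]
```

>>> step_arm --commands '[0.03,-0.01,0,-0.017,0,0,0,0.03,-0.025,0,-0.043,0,0,0,0.03,-0.045,0,-0.078,0,0,0,0.03,-0.065,0,-0.113,0,0,0,0.03,-0.065,0,-0.113,0,0,0]' --grip_force 60

```text
t: 5.05
tool_pos: [0.5583, -0.0452, 0.1643]
orientation: [2.753, 0.873, -0.71]
wrist_force: [1.1, -0.1, -1.5]
finger_gap: 0.0421
grip_force: 61.2
```

>>> step_arm --commands '[0.03,0,0,0,0,0.13,0,0.03,0,0,0,0,0.26,0,0.03,0,0,0,0,0.39,0,0.03,0,0,0,0,0.52,0,0.03,0,0,0,0,0.65,0]'

```text
t: 5.55
tool_pos: [0.5545, -0.0445, 0.1576]
orientation: [-2.952, -0.943, -0.205]
wrist_force: [-0.0, 0.6, -2.4]
finger_gap: 0.042
grip_force: 61.1
```

>>> step_arm --commands '[0.03,0,0,0,0,0.13,0,0.03,0,0,0,0,0.26,0,0.03,0,0,0,0,0.39,0,0.03,0,0,0,0,0.52,0,0.03,0,0,0,0,0.65,0]'

```text
t: 6.05
tool_pos: [0.5542, -0.0447, 0.1576]
orientation: [-2.58, -0.826, -1.074]
wrist_force: [-0.2, 1.1, -2.8]
finger_gap: 0.0416
grip_force: 61.2
```

Run:
```python
from h import *
s=st(); A,g,Rs,Re=canposes(); print(rel(g+[0,0,.15],Re,s)); print(rotm(s['orientation']))
```

```text
t 6.05 q [-0.5896 -0.0402  2.1877  0.9699  0.9269 -0.2254] pos [ 0.5542 -0.0447  0.1576] F [-0.2363  1.0995 -2.7919] gap 0.04163288776523526 61.190807819366455
(array([ 0.0092, -0.0015, -0.0112]), array([0.0063, 0.2608, 0.0037]))
[[ 0.5734  0.5785  0.5801]
 [ 0.4125 -0.8157  0.4056]
 [ 0.7078  0.0067 -0.7064]]
```

>>> step_arm --commands '[0.03,0,0,0,0.003,0.13,0.002,0.03,0,0,0,0.006,0.26,0.004,0.03,0,0,0,0.006,0.26,0.004]'

```text
t: 6.35
tool_pos: [0.5523, -0.0443, 0.1541]
orientation: [-2.373, -0.75, -1.352]
wrist_force: [-0.2, 0.1, -3.3]
finger_gap: 0.0419
grip_force: 61.3
```

Run:
```python
from h import *
s=st(); print(rotm(s['orientation'])); A,g,Rs,Re=canposes()
p,d,m=grab('scene','s1.png'); C=cloud(d,m)
c=p[100:320,180:460]; cv2.imwrite('pics/s1c.png',cv2.resize(c,None,fx=2.5,fy=2.5)[:,:,::-1])
k=(d>0)&(np.linalg.norm(C[...,:2]-(s['tool_pos'])[:2],axis=-1)<.07)&(C[...,2]>.03)
P=C[k]
for z in np.arange(.06,.28,.01):
    q=P[(abs(P[:,2]-z)<.005)]
    if len(q): print(round(z,3),len(q),q[:,:2].mean(0),np.ptp(q[:,:2],axis=0))
```

```text
t 6.35 q [-0.6784  0.0247  2.2465  1.2896  1.044  -0.5402] pos [ 0.5523 -0.0443  0.1541] F [-0.1918  0.127  -3.3391] gap 0.041865818358686684 61.283347606658936
[[ 0.418   0.5789  0.7001]
 [ 0.2878 -0.8154  0.5023]
 [ 0.8616 -0.0085 -0.5075]]
0.09 15 [ 0.5709 -0.0255] [0.0268 0.0312]
0.1 43 [ 0.5679 -0.023 ] [0.0386 0.031 ]
0.11 35 [ 0.5687 -0.0247] [0.038  0.0364]
0.12 33 [ 0.5703 -0.024 ] [0.0366 0.0345]
0.13 43 [ 0.5687 -0.0234] [0.0399 0.0333]
0.14 46 [ 0.5675 -0.0227] [0.0515 0.0318]
0.15 57 [ 0.567  -0.0269] [0.0552 0.0539]
0.16 96 [ 0.5588 -0.0314] [0.0841 0.0895]
0.17 121 [ 0.5434 -0.037 ] [0.0977 0.0975]
0.18 142 [ 0.5385 -0.0437] [0.0969 0.0971]
0.19 151 [ 0.5375 -0.0467] [0.1018 0.0996]
0.2 175 [ 0.527  -0.0583] [0.0971 0.1008]
0.21 97 [ 0.5249 -0.0606] [0.0909 0.082 ]
0.22 46 [ 0.5599 -0.0339] [0.0896 0.0764]
0.23 87 [ 0.5624 -0.035 ] [0.0351 0.0336]
```

View pics/s1c.png

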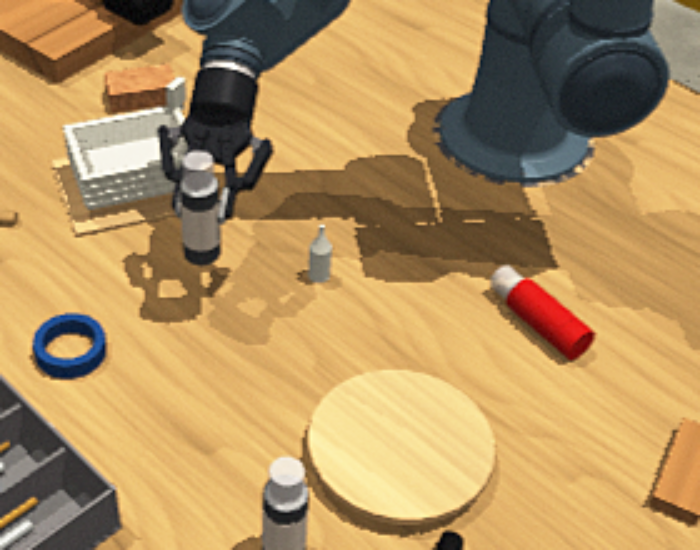

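The crop shows the can held upright at (200,210) with its cap on top, clear of the glue at (320,255) and the stack. Now I'll lower it.

>>> step_arm --commands '[0.03,-0.017,0,0.01,0,0.003,0,0.03,-0.034,0,0.02,0,0.008,0,0.03,-0.052,0,0.03,0,0.008,0,0.03,-0.066,0.001,0.039,0,0.008,0,0.03,-0.066,0.001,0.039,0,0.008,0]'

```text
t: 6.9
tool_pos: [0.5555, -0.0443, 0.0801]
orientation: [-2.364, -0.757, -1.362]
wrist_force: [-0.2, 0.0, -1.4]
finger_gap: 0.0419
grip_force: 61.3
```

>>> step_arm --commands '[0.03,-0.002,0,0.001,0,0,0,0.03,-0.004,0,0.002,0,0,0,0.03,-0.005,0,0.003,0,0,0,0.03,-0.005,0,0.003,0,0,0]'

```text
t: 7.3
tool_pos: [0.5563, -0.0453, 0.0764]
orientation: [-2.363, -0.758, -1.37]
wrist_force: [-0.2, 0.6, -1.3]
finger_gap: 0.0422
grip_force: 61.3
```

Run:
```python
from h import *
s=st(); print(rotm(s['orientation'])[2],s['wrist_torque'])
p,d,m=grab('scene','s2.png'); C=cloud(d,m)
for v in range(185,225):
    row=[(u,round(float(C[v,u,2]),3)) for u in range(245,275,4) if C[v,u,2]<.13 and np.linalg.norm(C[v,u,:2]-[.57,-.03])<.06]
    if v%3==0: print(v,row)
```

```text
t 7.3 q [-0.6771  0.2437  2.2217  1.4185  1.0068 -0.7779] pos [ 0.5563 -0.0453  0.0764] F [-0.1858  0.6288 -1.2653] gap 0.04216094585900908 61.30683660507202
[ 0.8677  0.0006 -0.4972] [-0.3429  0.5935 -0.0052]
186 [(269, 0.117)]
189 [(249, 0.102)]
192 [(249, 0.092), (253, 0.116), (265, 0.118), (273, 0.105)]
195 [(253, 0.119), (257, 0.13), (261, 0.128), (265, 0.121), (273, 0.093)]
198 [(249, 0.084), (253, 0.117), (257, 0.122), (261, 0.117), (265, 0.117), (269, 0.092), (273, 0.085)]
201 [(249, 0.082), (253, 0.104), (257, 0.11), (261, 0.111), (265, 0.103), (269, 0.088)]
204 [(253, 0.093), (257, 0.099), (261, 0.101), (265, 0.092), (269, 0.077)]
207 [(253, 0.081), (257, 0.086), (261, 0.089), (265, 0.082), (269, 0.069)]
210 [(253, 0.065), (257, 0.077), (261, 0.074), (265, 0.069)]
213 [(253, 0.056), (257, 0.063), (261, 0.065), (265, 0.054)]
216 [(249, 0.002), (253, 0.036), (257, 0.05), (261, 0.052), (265, 0.044), (269, -0.002), (273, -0.001)]
219 [(245, 0.0), (249, 0.0), (253, 0.024), (257, 0.04), (261, 0.038), (265, 0.032), (269, -0.0), (273, -0.003)]
222 [(245, -0.003), (249, -0.001), (253, -0.006), (257, 0.021), (261, 0.023), (265, 0.017), (269, -0.001), (273, -0.007)]
```

>>> step_arm --commands '[0.03,-0.002,0,0.001,0,0,0,0.03,-0.004,0,0.002,0,0,0,0.03,-0.005,0,0.003,0,0,0,0.03,-0.005,0,0.003,0,0,0]'

```text
t: 7.75
tool_pos: [0.556, -0.045, 0.0698]
orientation: [-2.363, -0.756, -1.369]
wrist_force: [-0.1, -0.1, -1.7]
finger_gap: 0.0419
grip_force: 61.3
```

>>> step_arm --commands '[0.03,-0.001,0,0.001,0,0,0,0.03,-0.003,0,0.002,0,0,0,0.03,-0.003,0,0.002,0,0,0]'

```text
t: 8.05
tool_pos: [0.5562, -0.0448, 0.0662]
orientation: [-2.363, -0.757, -1.369]
wrist_force: [-1.0, 0.7, -1.4]
finger_gap: 0.0416
grip_force: 61.3
```

>>> step_arm --commands '[0.03,-0.001,0,0.001,0,0,0,0.03,-0.003,0,0.002,0,0,0,0.03,-0.003,0,0.002,0,0,0]'

```text
t: 8.35
tool_pos: [0.5564, -0.0448, 0.0626]
orientation: [-2.363, -0.757, -1.369]
wrist_force: [-0.6, -0.9, -2.5]
finger_gap: 0.0422
grip_force: 61.3
```

>>> step_arm --commands '[0.03,-0.001,0,0.001,0,0,0,0.03,-0.002,0,0.001,0,0,0,0.03,-0.002,0,0.001,0,0,0]'

```text
t: 8.65
tool_pos: [0.5572, -0.0448, 0.0623]
orientation: [-2.358, -0.757, -1.374]
wrist_force: [-4.4, 0.6, 7.4]
finger_gap: 0.0414
grip_force: 62.1
```

>>> step_arm --commands '[0.05,0,0,0,0,0,0,0.06,0,0,0,0,0,0,0.085,0,0,0,0,0,0,0.085,0,0,0,0,0,0]'

```text
t: 9.05
tool_pos: [0.5565, -0.0449, 0.0606]
orientation: [-2.363, -0.757, -1.369]
wrist_force: [-0.7, -0.8, -0.8]
finger_gap: 0.0848
grip_force: 0.0
```

>>> step_arm --commands '[0.085,0,0,-0.015,0,0,0,0.085,0,0,-0.04,0,0,0,0.085,0,0,-0.07,0,0,0,0.085,0,0,-0.1,0,0,0,0.085,0,0,-0.12,0,0,0]'

```text
t: 9.55
tool_pos: [0.471, -0.1064, 0.1211]
orientation: [-2.364, -0.757, -1.37]
wrist_force: [0.4, -0.3, 0.0]
finger_gap: 0.0851
grip_force: 0.0
```

Run:
```python
from h import *
s=st(); print(rotm(s['orientation']))
p,d,m=grab('scene','s3.png'); C=cloud(d,m)
c=p[90:290,170:420]; cv2.imwrite('pics/s3c.png',cv2.resize(c,None,fx=3,fy=3)[:,:,::-1])
k=(d>0)&(np.linalg.norm(C[...,:2]-[.57,-.035],axis=-1)<.05)&(C[...,2]>.01); P=C[k]
for z in (.02,.04,.06,.08,.1,.12,.135,.145):
    q=P[abs(P[:,2]-z)<.008]; print(z,len(q),q[:,:2].mean(0) if len(q) else '')
```

```text
t 9.55 q [-0.9493  0.0224  2.3441  1.191   1.206  -0.7248] pos [ 0.471  -0.1064  0.1211] F [ 0.4069 -0.3345  0.0463] gap 0.08507410386920729 0.0
[[ 0.4046  0.5804  0.7067]
 [ 0.289  -0.8143  0.5034]
 [ 0.8676  0.0006 -0.4972]]
0.02 50 [ 0.575  -0.0233]
0.04 61 [ 0.574  -0.0237]
0.06 56 [ 0.5754 -0.0239]
0.08 64 [ 0.576  -0.0236]
0.1 94 [ 0.5734 -0.0286]
0.12 43 [ 0.5724 -0.028 ]
0.135 106 [ 0.5675 -0.0345]
0.145 54 [ 0.5665 -0.0363]
```

View pics/s3c.png

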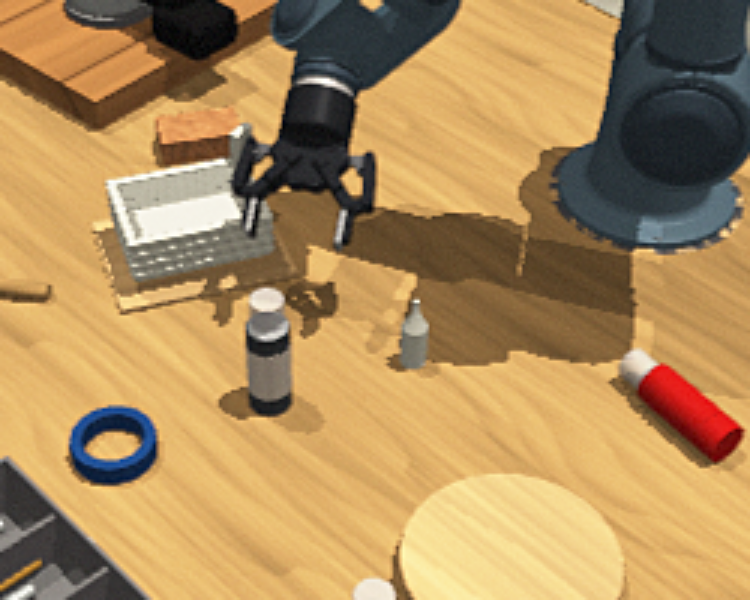

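The crop shows the can standing alone at (268,350), well clear of the gripper, so the first part is done. Next I'll raise the arm and swing to a tool-down pose above the ear.

>>> step_arm --commands '[0.085,0.04,0,-0.023,0,0,0,0.085,0.08,0,-0.046,0,0,0,0.085,0.12,0,-0.069,0,0,0,0.085,0.14,0,-0.08,0,0,0]'

```text
t: 10.0
tool_pos: [0.4727, -0.1058, 0.2857]
orientation: [-2.364, -0.762, -1.375]
wrist_force: [-0.1, 0.2, 0.6]
finger_gap: 0.0849
grip_force: 0.0
```

```bash
cat >> h.py <<'E'
EAR=np.array([.377,-.3035]); EX=np.array([.978,.207,0])
def earR(ex=EX): return pose([0,0,-1],np.cross([0,0,-1],ex))
E
python3 - <<'E'
from h import *
s=st(); print(rel([*EAR,.26],earR(),s))
p,d,m=load('top0'); C=cloud(d,m)
k=np.zeros(d.shape,np.uint8); k[170:255,160:245]=abs(C[170:255,160:245,2]-.03)<.012
k=cv2.morphologyEx(k,cv2.MORPH_OPEN,np.ones((3,3)))
n,l,stt,ce=cv2.connectedComponentsWithStats(k); i=1+np.argmax(stt[1:,4]); cs,_=cv2.findContours((l==i).astype(np.uint8),0,2)
(u,v),r=cv2.minEnclosingCircle(cs[0]); M=cv2.moments(cs[0]); print('tt',u,v,r,onplane(m,u,v,.03),onplane(m,M['m10']/M['m00'],M['m01']/M['m00'],.03), r*1.55/m['fx'])
E
```

```text
t 10.0 q [-0.9449 -0.3624  2.2907  1.0816  1.3888 -0.3166] pos [ 0.4727 -0.1058  0.2857] F [-0.0825  0.2162  0.5868] gap 0.08491326870351128 0.0
(array([-0.1186,  0.105 , -0.1543]), array([-0.211 , -1.0373,  0.3761]))
tt 202.26541137695312 212.82826232910156 31.715972900390625 [0.5474 0.2698 0.03  ] [0.5477 0.2699 0.03  ] 0.09811543189718268
```

>>> step_arm --commands '[0.085,0,0,0,-0.028,-0.137,0.05,0.085,0,0,0,-0.056,-0.275,0.1,0.085,0,0,0,-0.084,-0.412,0.15,0.085,0,0,0,-0.112,-0.55,0.2,0.085,0,0,0,-0.14,-0.688,0.25]'

```text
t: 10.5
tool_pos: [0.4721, -0.1051, 0.2822]
orientation: [-2.95, -0.496, -0.502]
wrist_force: [-0.3, 0.4, 0.1]
finger_gap: 0.085
grip_force: 0.0
```

>>> step_arm --commands '[0.085,0,0,0,-0.028,-0.137,0.05,0.085,0,0,0,-0.056,-0.275,0.1,0.085,0,0,0,-0.071,-0.349,0.126,0.085,0,0,0,-0.071,-0.349,0.126]'

```text
t: 10.9
tool_pos: [0.473, -0.1041, 0.2811]
orientation: [-3.118, -0.332, 0.007]
wrist_force: [0.2, 0.7, 0.4]
finger_gap: 0.0849
grip_force: 0.0
```

Run:
```python
from h import *
s=st(); print(rel([*EAR,.26],earR(),s))
```

```text
t 10.9 q [-0.4528 -0.1813  1.9288  0.0031  1.4013  0.9055] pos [ 0.473  -0.1041  0.2811] F [0.2121 0.7113 0.3622] gap 0.08486139237344198 0.0
(array([-0.1358,  0.1749,  0.0204]), array([-0.0068,  0.0037,  0.0034]))
```

>>> step_arm --commands '[0.045,-0.03,0.038,0.005,-0.006,0.004,0.003,0.045,-0.06,0.077,0.01,-0.006,0.004,0.003,0.045,-0.09,0.115,0.015,-0.006,0.004,0.003,0.045,-0.12,0.154,0.018,-0.006,0.004,0.003,0.045,-0.136,0.175,0.02,-0.006,0.004,0.003]'

```text
t: 11.4
tool_pos: [0.3729, -0.3069, 0.2604]
orientation: [-3.125, -0.318, -0.003]
wrist_force: [0.7, 0.9, 0.1]
finger_gap: 0.0448
grip_force: 0.0
```

Run:
```python
from h import *
s=st(); p,d,m=grab('wrist','w2.png'); C=cloud(d,m); print(m['position'])
for n,z0,z1,rad,c in (('ear',.1,.122,.04,EAR),('rim',.068,.085,.13,[.473,-.283])):
    k=((d>0)&(C[...,2]>z0)&(C[...,2]<z1)&(np.linalg.norm(C[...,:2]-c,axis=-1)<rad)).astype(np.uint8)
    k=cv2.morphologyEx(k,cv2.MORPH_OPEN,np.ones((3,3)))
    nn,l,stt,ce=cv2.connectedComponentsWithStats(k); i=1+np.argmax(stt[1:,4]); P=C[l==i]
    r=cv2.minAreaRect((P[:,:2]*1000).astype(np.float32)); print(n,len(P),stt[i],r,cv2.boxPoints(r).round(0).tolist(),np.percentile(P[:,2],[5,50,95]))
```

```text
t 11.4 q [-0.9248 -0.1727  1.9594  0.0019  1.3538  0.4426] pos [ 0.3729 -0.3069  0.2604] F [0.6598 0.9379 0.0639] gap 0.04483711418366415 0.0
[ 0.453  -0.2896  0.389 ]
ear 492 [274 169  14  36 492] ((377.90789794921875, -300.67913818359375), (29.84913444519043, 11.418258666992188), 11.591984748840332) [[362.0, -298.0], [364.0, -309.0], [394.0, -303.0], [391.0, -292.0]] [0.1077 0.1115 0.1128]
rim 7101 [ 175    0  215  174 7101] ((473.17193603515625, -279.0684509277344), (120.20970916748047, 160.31455993652344), 65.9494857788086) [[375.0, -301.0], [522.0, -367.0], [571.0, -257.0], [424.0, -192.0]] [0.0693 0.0752 0.0769]
```

View pics/w2.png

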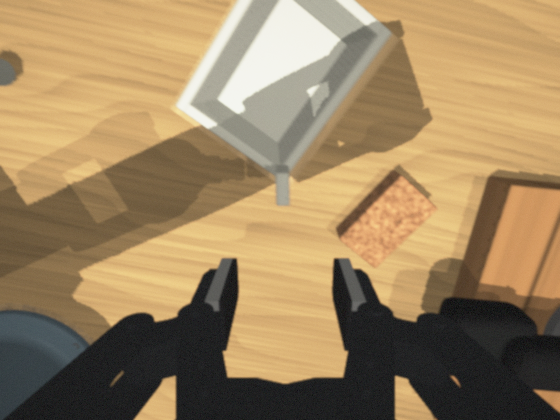

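The wrist view shows the ear at (282,185), and the rim fits exactly 160x120. The ear centre is (0.378,-0.301). I'll align and descend with the fingers at 45 mm.

```bash
cat >> h.py <<'E'
EAR=np.array([.378,-.301]); TC=np.array([.4732,-.2791]); EX=np.array([np.cos(np.radians(12.4)),np.sin(np.radians(12.4)),0])
E
python3 - <<'E'
from h import *
s=st(); print(rel([*EAR,.14],earR(EX),s))
E
```

```text
t 11.45 q [-0.9279 -0.1709  1.9583  0.0002  1.3529  0.4419] pos [ 0.3721 -0.3088  0.2601] F [-0.6946 -1.2518 -0.6587] gap 0.045296231577763524 0.0
(array([ 0.0073, -0.0066,  0.1201]), array([ 0.0011, -0.0008, -0.0155]))
```

>>> step_arm --commands '[0.045,0.007,-0.007,0.03,0.001,-0.001,-0.015,0.045,0.007,-0.007,0.06,0.001,-0.001,-0.015,0.045,0.007,-0.007,0.09,0.001,-0.001,-0.015,0.045,0.007,-0.007,0.12,0.001,-0.001,-0.015,0.045,0.007,-0.007,0.12,0.001,-0.001,-0.015]'

```text
t: 11.95
tool_pos: [0.3781, -0.2934, 0.1366]
orientation: [-3.114, -0.345, 0.006]
wrist_force: [-0.5, 1.3, 0.3]
finger_gap: 0.0453
grip_force: 0.0
```

Run:
```python
from h import *
s=st(); print(rel([*EAR,.102],earR(EX),s))
```

```text
t 11.95 q [-0.8981 -0.0235  2.0638  0.0015  1.111   0.4516] pos [ 0.3781 -0.2934  0.1366] F [-0.4788  1.3333  0.2774] gap 0.045250174971496804 0.0
(array([-0.0017,  0.0077,  0.0345]), array([-0.0093,  0.0031,  0.004 ]))
```

>>> step_arm --commands '[0.045,-0.001,0.007,0,-0.004,0.002,0.002,0.045,-0.001,0.007,0,-0.004,0.002,0.002,0.045,-0.001,0.007,0,-0.004,0.002,0.002]'

```text
t: 12.25
tool_pos: [0.3819, -0.3046, 0.143]
orientation: [3.117, 0.342, 0.007]
wrist_force: [-1.0, 0.2, 0.3]
finger_gap: 0.045
grip_force: 0.0
```

Run:
```python
from h import *
s=st(); print(rel([*EAR,.102],earR(EX),s))
```

```text
t 12.25 q [-0.9061 -0.019   2.0459  0.0005  1.1071  0.4461] pos [ 0.3819 -0.3046  0.143 ] F [-0.9891  0.1566  0.306 ] gap 0.04498463248088263 0.0
(array([-0.0032, -0.0047,  0.041 ]), array([ 0.0066, -0.0037,  0.0019]))
```

>>> step_arm --commands '[0.045,0,0,0,0,0,0,0.045,0,0,0,0,0,0,0.045,0,0,0,0,0,0]'

```text
t: 12.55
tool_pos: [0.3812, -0.3035, 0.1414]
orientation: [3.119, 0.342, 0.004]
wrist_force: [-0.2, -0.5, -0.2]
finger_gap: 0.0451
grip_force: 0.0
```

>>> step_arm --commands '[0.045,0,0,0,0,0,0]'

```text
t: 12.65
tool_pos: [0.3811, -0.3034, 0.1411]
orientation: [3.12, 0.343, 0.003]
wrist_force: [-0.9, 0.4, -0.4]
finger_gap: 0.0449
grip_force: 0.0
```

Run:
```python
from h import *
s=st(); print(rel([*EAR,.102],earR(EX),s),s['qd'])
```

```text
t 12.65 q [-0.9056 -0.0173  2.0482  0.0001  1.1067  0.4464] pos [ 0.3811 -0.3034  0.1411] F [-0.878   0.3915 -0.3992] gap 0.04492020998738853 0.0
(array([-0.0026, -0.0031,  0.0391]), array([ 0.0035, -0.0018,  0.0024])) [-0.0002  0.003   0.0001  0.0005  0.0016 -0.0007]
```

>>> step_arm --commands '[0.045,-0.002,-0.003,0.012,0.002,-0.001,0.002,0.045,-0.002,-0.003,0.024,0.003,-0.001,0.002,0.045,-0.002,-0.003,0.036,0.003,-0.001,0.002,0.045,-0.002,-0.003,0.039,0.003,-0.001,0.002,0.045,-0.002,-0.003,0.039,0.003,-0.001,0.002]'

```text
t: 13.15
tool_pos: [0.3781, -0.3005, 0.1008]
orientation: [-3.121, -0.339, 0.001]
wrist_force: [0.6, 0.6, 0.3]
finger_gap: 0.0448
grip_force: 0.0
```

>>> step_arm --commands '[0.045,0,0,0,0,0,0,0.045,0,0,0,0,0,0,0.045,0,0,0,0,0,0]'

```text
t: 13.45
tool_pos: [0.3789, -0.3014, 0.1026]
orientation: [3.122, 0.339, 0.002]
wrist_force: [-0.8, -0.6, -0.2]
finger_gap: 0.0452
grip_force: 0.0
```

Run:
```python
from h import *
s=st(); print(rel([*EAR,.102],earR(EX),s))
```

```text
t 13.45 q [-0.907   0.0412  2.0718  0.0007  1.0269  0.4469] pos [ 0.3789 -0.3014  0.1026] F [-0.8102 -0.5994 -0.1892] gap 0.045162070458830784 0.0
(array([-0.0008, -0.0005,  0.0005]), array([ 0.0014, -0.0013,  0.0002]))
```

In position, so I'll close on the ear.

>>> step_arm --commands '[0.02,0,0,0,0,0,0,0.014,0,0,0,0,0,0,0.005,0,0,0,0,0,0,0.005,0,0,0,0,0,0,0.005,0,0,0,0,0,0]' --grip_force 40

```text
t: 13.95
tool_pos: [0.3787, -0.3012, 0.1023]
orientation: [3.122, 0.34, 0.001]
wrist_force: [-0.6, -0.0, 3.1]
finger_gap: 0.0113
grip_force: 40.8
```

>>> step_arm --commands '[0.005,0,0,0,0,0,0,0.005,0,0,0,0,0,0,0.005,0,0,0,0,0,0]' --grip_force 110

```text
t: 14.25
tool_pos: [0.3788, -0.3014, 0.1025]
orientation: [3.122, 0.34, 0.002]
wrist_force: [-1.6, -0.9, 5.6]
finger_gap: 0.0099
grip_force: 107.9
```

Run:
```python
from h import *
s=st(); print(rotm(s['orientation']))
```

```text
t 14.25 q [-0.9071  0.0413  2.0716  0.0003  1.0272  0.4467] pos [ 0.3788 -0.3014  0.1025] F [-1.6039 -0.9239  5.5533] gap 0.009930949273237602 107.91402697563171
[[ 0.9766  0.2152  0.0011]
 [ 0.2152 -0.9766 -0.001 ]
 [ 0.0008  0.0012 -1.    ]]
```

>>> step_arm --commands '[0.005,0.0007,0,-0.0035,0,-0.0175,0,0.005,0.0015,0,-0.007,0,-0.035,0,0.005,0.0024,0,-0.0103,0,-0.0525,0,0.005,0.0033,0,-0.0137,0,-0.07,0,0.005,0.0033,0,-0.0137,0,-0.07,0]' --grip_force 120

```text
t: 14.75
tool_pos: [0.3822, -0.3, 0.1162]
orientation: [3.113, 0.341, -0.109]
wrist_force: [-0.4, 0.8, 0.8]
finger_gap: 0.0096
grip_force: 118.3
```

```bash
cat >> h.py <<'E'
def trayrim(name,c,rad=.16):
    p,d,m=grab(name); C=cloud(d,m); return p,d,m,C
E
python3 - <<'E'
from h import *
s=st(); print(s['wrist_torque'],np.degrees(R.from_matrix(earR(EX).T@rotm(s['orientation'])).as_rotvec()))
p,d,m=grab('scene','s4.png'); C=cloud(d,m)
f=TC+.1*EX[:2]
k=(d>0)&(np.linalg.norm(C[...,:2]-f,axis=-1)<.035)&(C[...,2]>.055); P=C[k]; print('far corner top z',np.percentile(P[:,2],[50,90,97]),len(P))
k=(d>0)&(np.linalg.norm(C[...,:2]-TC,axis=-1)<.115)&(C[...,2]>.07)&(C[...,2]<.16)&(p.min(2)>130); P=C[k]; t=(P[:,:2]-TC)@EX[:2]
for a in np.arange(-.1,.1,.025):
    q=P[(t>a)&(t<a+.025),2]; print(round(a,3),len(q),np.percentile(q,[50,95]) if len(q) else '')
cv2.imwrite('pics/s4c.png',cv2.resize(p[100:220,170:330],None,fx=4,fy=4)[:,:,::-1])
E
```

```text
t 14.75 q [-0.868   0.0497  2.0344 -0.0701  1.0913  0.5181] pos [ 0.3822 -0.3     0.1162] F [-0.4315  0.8015  0.7683] gap 0.009592547975563408 118.26881289482117
[ 0.1068 -0.1235  0.0525] [-0.0044 -4.0245 -0.094 ]
far corner top z [0.0715 0.0768 0.0784] 100
-0.1 0 
-0.075 12 [0.0843 0.0874]
-0.05 25 [0.0825 0.086 ]
-0.025 34 [0.0813 0.0834]
-0.0 34 [0.0797 0.0833]
0.025 50 [0.0768 0.0816]
0.05 54 [0.0762 0.0799]
0.075 39 [0.0746 0.0786]
```

View pics/s4c.png

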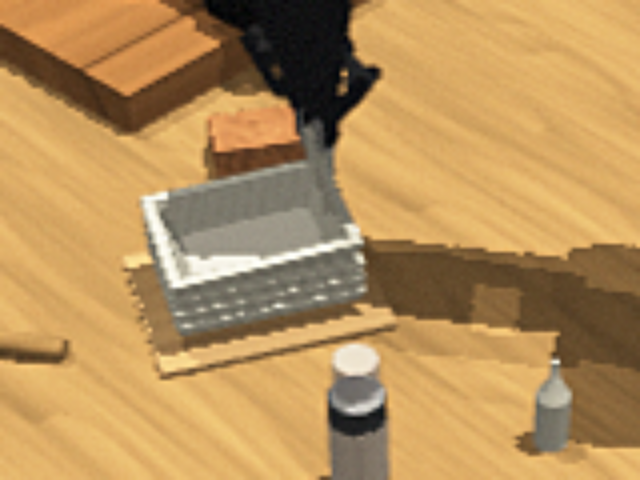

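The crop shows the tray tilted, with its ear corner at (318,150) raised and the far corner at about (175,290) still seated. The rim heights, 0.087 falling to 0.077, agree. I'll continue the arc, then lift.

>>> step_arm --commands '[0.005,0.0007,0,-0.0035,0,-0.0175,0,0.005,0.0015,0,-0.007,0,-0.035,0,0.005,0.0024,0,-0.0103,0,-0.0525,0,0.005,0.0033,0,-0.0137,0,-0.07,0,0.005,0.0033,0,-0.0137,0,-0.07,0]'

```text
t: 15.3
tool_pos: [0.3863, -0.2997, 0.1298]
orientation: [3.099, 0.338, -0.218]
wrist_force: [0.8, 1.5, 0.9]
finger_gap: 0.0096
grip_force: 118.5
```

>>> step_arm --commands '[0.005,0.0007,0,-0.0035,0,-0.0175,0,0.005,0.0015,0,-0.007,0,-0.035,0,0.005,0.0015,0,-0.007,0,-0.035,0]'

```text
t: 15.6
tool_pos: [0.3886, -0.2995, 0.1365]
orientation: [3.091, 0.336, -0.271]
wrist_force: [-0.5, -0.4, -1.6]
finger_gap: 0.0095
grip_force: 118.2
```

Run:
```python
from h import *
s=st(); M=rotm(s['orientation']); print(s['wrist_torque'],np.degrees(R.from_matrix(earR(EX).T@M).as_rotvec()),'up in tool',M.T@[0,0,1])
```

```text
t 15.6 q [-0.8131  0.0724  1.9737 -0.1629  1.1892  0.6091] pos [ 0.3886 -0.2995  0.1365] F [-0.481  -0.3815 -1.5689] gap 0.009472069026988808 118.17551493644714
[-0.0261 -0.0605 -0.0066] [ -0.1228 -10.0405  -0.0048] up in tool [-0.1743  0.0021 -0.9847]
```

>>> step_arm --commands '[0.005,-0.001,0,-0.005,0,0,0,0.005,-0.0018,0,-0.01,0,0,0,0.005,-0.003,0,-0.015,0,0,0,0.005,-0.0035,0,-0.02,0,0,0,0.005,-0.0052,0,-0.03,0,0,0]'

```text
t: 16.1
tool_pos: [0.388, -0.2985, 0.1664]
orientation: [3.093, 0.336, -0.271]
wrist_force: [-0.1, -0.5, -1.2]
finger_gap: 0.0095
grip_force: 118.1
```

>>> step_arm --commands '[0.005,-0.0035,0,-0.02,0,0,0,0.005,-0.007,0,-0.04,0,0,0,0.005,-0.014,0,-0.08,0,0,0,0.005,-0.02,0,-0.115,0,0,0,0.005,-0.02,0,-0.115,0,0,0]'

```text
t: 16.6
tool_pos: [0.3905, -0.3008, 0.2899]
orientation: [3.084, 0.334, -0.258]
wrist_force: [0.4, -0.0, -0.7]
finger_gap: 0.0093
grip_force: 118.1
```

>>> step_arm --commands '[0.005,0,0,0,0,0.05,0,0.005,0,0,0,0,0.1,0,0.005,0,0,0,0,0.15,0,0.005,0,0,0,0,0.175,0,0.005,0,0,0,0,0.175,0]'

```text
t: 17.1
tool_pos: [0.388, -0.2987, 0.2827]
orientation: [-3.123, -0.338, -0.0]
wrist_force: [-0.3, 0.3, -0.8]
finger_gap: 0.0096
grip_force: 118.0
```

```bash
cat >> h.py <<'E'
def tray(C,d,p,s,white=110,zr=.06):
    """plane + rectangle of held tray rim, near TCP"""
    ex=rotm(s['orientation'])[:,0]; c=s['tool_pos']+.098*ex-[0,0,.028]
    k=(d>0)&(np.linalg.norm(C[...,:2]-c[:2],axis=-1)<.13)&(abs(C[...,2]-c[2])<zr)&(p.min(2)>white)
    return k,c
E
python3 - <<'E'
from h import *
s=st(); M=rotm(s['orientation']); print(s['wrist_torque'],np.degrees(R.from_matrix(earR(EX).T@M).as_rotvec()))
p,d,m=grab('wrist','w3.png'); C=cloud(d,m); k,c=tray(C,d,p,s,90); print('expected centre',c,k.sum())
P=C[k]; h,e=np.histogram(P[:,2],np.arange(c[2]-.06,c[2]+.06,.005)); print(list(zip(e.round(3),h)))
p,d,m=grab('scene','s5.png'); cv2.imwrite('pics/both.png',np.hstack([cv2.imread('pics/w3.png')[:,:, :],p[:,:,::-1]])[:, :]); 
b=cv2.imread('pics/both.png'); cv2.imwrite('pics/both.png',cv2.resize(b,(800,300)))
E
```

```text
t 17.1 q [-0.8882 -0.1726  1.9182  0.0003  1.396   0.4668] pos [ 0.388  -0.2987  0.2827] F [-0.2803  0.2783 -0.7613] gap 0.009641847640079831 118.03840756416321
[-0.0562  0.0972 -0.0367] [0.0072 0.016  0.0397]
expected centre [ 0.4838 -0.2777  0.2548] 67050
[(np.float64(0.195), np.int64(0)), (np.float64(0.2), np.int64(0)), (np.float64(0.205), np.int64(0)), (np.float64(0.21), np.int64(0)), (np.float64(0.215), np.int64(0)), (np.float64(0.22), np.int64(12896)), (np.float64(0.225), np.int64(16343)), (np.float64(0.23), np.int64(3644)), (np.float64(0.235), np.int64(4066)), (np.float64(0.24), np.int64(4280)), (np.float64(0.245), np.int64(4796)), (np.float64(0.25), np.int64(6678)), (np.float64(0.255), np.int64(12441)), (np.float64(0.26), np.int64(65)), (np.float64(0.265), np.int64(89)), (np.float64(0.27), np.int64(104)), (np.float64(0.275), np.int64(85)), (np.float64(0.28), np.int64(110)), (np.float64(0.285), np.int64(120)), (np.float64(0.29), np.int64(1330)), (np.float64(0.295), np.int64(0)), (np.float64(0.3), np.int64(0)), (np.float64(0.305), np.int64(3))]
```

View pics/both.png

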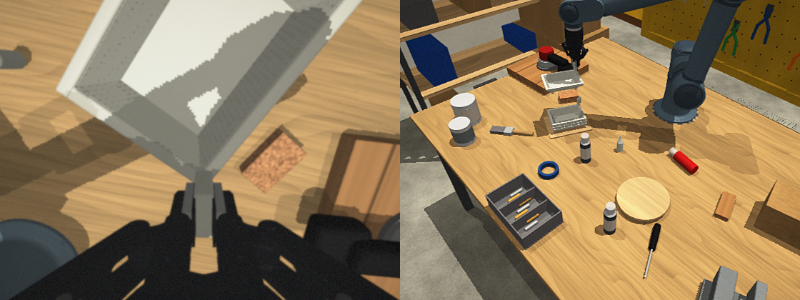

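The tray is free, level and held by its ear, seen as the fin between the fingers at (203,195) on the left. The stack, cans and the rest are in place in the right half. Now I'll carry it over to the turntable.

>>> step_arm --commands '[0.005,0.006,-0.017,0,0,0,0,0.005,0.018,-0.05,0,0,0,0,0.005,0.03,-0.087,0,0,0,0,0.005,0.043,-0.123,0,0,0,0,0.005,0.056,-0.16,0,0,0,0]'

```text
t: 17.7
tool_pos: [0.4088, -0.1281, 0.283]
orientation: [-3.123, -0.34, -0.001]
wrist_force: [0.4, 0.1, -1.7]
finger_gap: 0.0095
grip_force: 118.0
```

>>> step_arm --commands '[0.005,0.013,-0.037,0,0,0,0,0.005,0.026,-0.074,0,0,0,0,0.005,0.039,-0.111,0,0,0,0,0.005,0.052,-0.148,0,0,0,0,0.005,0.064,-0.185,0,0,0,0]'

```text
t: 18.2
tool_pos: [0.4311, 0.0666, 0.2831]
orientation: [3.123, 0.341, 0.001]
wrist_force: [0.7, 0.6, 0.1]
finger_gap: 0.0099
grip_force: 118.0
```

>>> step_arm --commands '[0.005,0.013,-0.037,0,0,0,0,0.005,0.026,-0.074,0,0,0,0,0.005,0.039,-0.111,0,0,0,0,0.005,0.052,-0.145,0,0,0,0,0.005,0.061,-0.175,0,0,0,0]'

```text
t: 18.7
tool_pos: [0.4527, 0.2508, 0.2829]
orientation: [3.123, 0.343, 0.0]
wrist_force: [0.5, -0.3, -1.4]
finger_gap: 0.0098
grip_force: 118.0
```

>>> step_arm --commands '[0.005,0,0,0.015,0,0,0,0.005,0,0,0.035,0,0,0,0.005,0,0,0.06,0,0,0,0.005,0,0,0.075,0,0,0,0.005,0,0,0.075,0,0,0]'

```text
t: 19.2
tool_pos: [0.4516, 0.2474, 0.205]
orientation: [3.122, 0.339, -0.008]
wrist_force: [-0.5, -0.1, -1.0]
finger_gap: 0.0095
grip_force: 118.1
```

>>> step_arm --commands '[0.005,0,0,0,0,0,0,0.005,0,0,0,0,0,0,0.005,0,0,0,0,0,0,0.005,0,0,0,0,0,0,0.005,0,0,0,0,0,0]'

```text
t: 19.7
tool_pos: [0.454, 0.248, 0.2086]
orientation: [3.123, 0.339, 0.003]
wrist_force: [-0.7, -0.6, -1.5]
finger_gap: 0.0098
grip_force: 118.1
```

```bash
cat > chk.py <<'E'
from h import *
s=st(); M=rotm(s['orientation']); print('tool z',M[:,2],'x',M[:,0],'rel',rel([.4532,.2477,.1955],earR(EX),s))
def plane(P):
    for _ in range(4):
        A=np.c_[P[:,:2]-P[:,:2].mean(0),np.ones(len(P))]; x=np.linalg.lstsq(A,P[:,2],rcond=None)[0]; r=P[:,2]-A@x; P=P[abs(r)<max(.0015,1.5*r.std())]
    return np.degrees(x[:2]),x[2],len(P)
p,d,m=grab('wrist'); C=cloud(d,m); z0=s['tool_pos'][2]-.0605
D=np.linalg.norm(C[...,:2]-(s['tool_pos']+.098*M[:,0])[:2],axis=-1)
k=(d>0)&(D<.05)&(abs(C[...,2]-z0)<.012); print('wrist floor plane deg/z',plane(C[k]))
p,d,m=grab('top','t9.png'); C=cloud(d,m); c=(s['tool_pos']+.0965*M[:,0])[:2]
D=np.linalg.norm(C[...,:2]-c,axis=-1)
k=((d>0)&(D<.125)&(C[...,2]>z0+.018)&(C[...,2]<z0+.045)&(p.min(2)>90)).astype(np.uint8)
k=cv2.morphologyEx(k,cv2.MORPH_CLOSE,np.ones((3,3)))
nn,l,stt,ce=cv2.connectedComponentsWithStats(k); i=1+np.argmax(stt[1:,4]); P=C[l==i]
print('rim',len(P),cv2.minAreaRect((P[:,:2]*1000).astype(np.float32)),np.median(P[:,2]),'exp',c)
E
python3 chk.py
```

```text
t 19.7 q [ 0.2808 -0.0319  1.9276 -0.0004  1.2442  1.6352] pos [0.454  0.248  0.2086] F [-0.7271 -0.6079 -1.4815] gap 0.009830217060426898 118.10813784599304
tool z [ 0.0017  0.0001 -1.    ] x [0.9766 0.2148 0.0017] rel (array([-0.0008,  0.0002,  0.0131]), array([ 0.0003, -0.0017,  0.0001]))
wrist floor plane deg/z (array([-0.0524,  0.0629]), np.float64(0.1507153769889606), 21660)
rim 460 ((469.0307312011719, 144.09182739257812), (448.5458679199219, 141.228271484375), 48.80897521972656) 0.17985873174562794 exp [0.5482 0.2688]
```

>>> step_arm --commands '[0.005,-0.001,0,0.004,0,-0.002,0,0.005,-0.001,0,0.008,0,-0.002,0,0.005,-0.001,0,0.011,0,-0.002,0,0.005,-0.001,0,0.011,0,-0.002,0,0.005,-0.001,0,0.011,0,-0.002,0]'

```text
t: 20.3
tool_pos: [0.4527, 0.2477, 0.1968]
orientation: [3.123, 0.339, -0.002]
wrist_force: [0.9, 0.1, -0.7]
finger_gap: 0.0099
grip_force: 118.1
```

>>> step_arm --commands '[0.005,0,0,0,0,0,0,0.005,0,0,0,0,0,0,0.005,0,0,0,0,0,0,0.005,0,0,0,0,0,0,0.005,0,0,0,0,0,0]'

```text
t: 20.8
tool_pos: [0.4528, 0.2478, 0.1971]
orientation: [3.123, 0.34, -0.002]
wrist_force: [-0.8, 0.5, -0.5]
finger_gap: 0.0095
grip_force: 118.1
```

```bash
cat >> chk.py <<'E'
ax=np.radians(-24.05); X=np.array([np.cos(ax),np.sin(ax)]); Y=np.array([-X[1],X[0]])
for n,CC,dd,pp in (('top',C,d,p),):
    Q=CC-np.array([.5476,.270,0]); x=Q[...,:2]@X; y=Q[...,:2]@Y; z=Q[...,2]; ok=(dd>0)&(z>z0+.015)&(z<z0+.045)
    print('x edge',np.percentile(x[ok&(abs(y)<.04)&(x>.05)&(x<.11)],98),'y+ edge',np.percentile(y[ok&(abs(x-.03)<.04)&(y>.03)&(y<.09)],98),'y- edge',np.percentile(y[ok&(abs(x-.03)<.04)&(y<-.03)&(y>-.09)],2))
cv2.imwrite('pics/fin.png',cv2.resize(p[60:330,100:460],None,fx=2,fy=2)[:,:,::-1])
E
python3 chk.py
```

```text
t 20.8 q [ 0.2809 -0.0197  1.938  -0.0003  1.2245  1.6352] pos [0.4528 0.2478 0.1971] F [-0.8014  0.5073 -0.5427] gap 0.009465266294543832 118.10791969299316
tool z [-0.0011 -0.0006 -1.    ] x [ 0.9766  0.2149 -0.0012] rel (array([0.0004, 0.0002, 0.0016]), array([0.0004, 0.0012, 0.0002]))
wrist floor plane deg/z (array([-0.1824,  0.0068]), np.float64(0.13898096338344262), 21651)
rim 459 ((467.8743896484375, 144.00823974609375), (446.78387451171875, 139.95980834960938), 48.855369567871094) 0.1682137797990133 exp [0.547  0.2685]
x edge 0.07965723120847137 y+ edge 0.055451046306105756 y- edge -0.06398164081793362
```

View pics/fin.png

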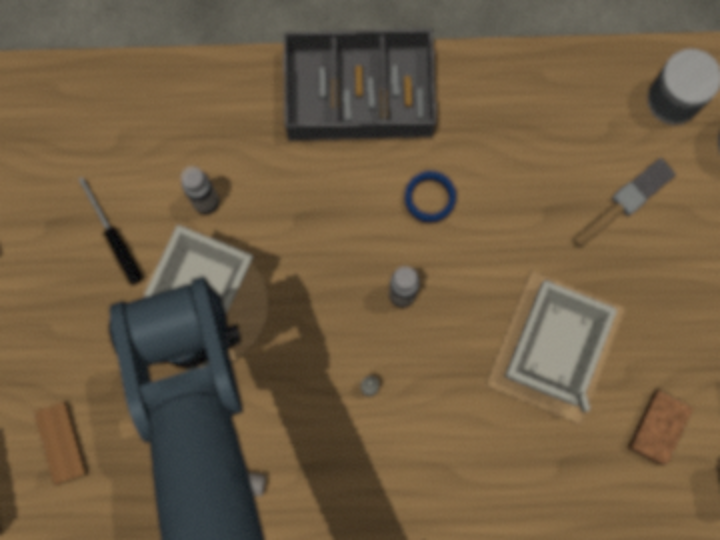

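The final view shows the tray held over the turntable at (200,270). The freed can stands at (405,285), and the bystanders and the stack are where they were. The tray is within about 4 mm of centre, level to 0.2°, and its floor is about 10 cm above the disc.

```bash
python3 -c "
from cell import robot
print(robot.job_done())"
```

```text
the job is handed in; nothing more can be done
None
```

I handed the job in at about 21 s. The can stands upright and released. The tray was peeled ear corner first and is now held still and level, within about 4 mm of centre, roughly 10 cm above the turntable.

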